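# Hold a ring up to the inspection microscope

### The arm

A 7-joint arm with a two-finger parallel gripper is mounted at the origin on the work surface. World frame = base frame: x ahead of the robot, y to its left, z up, the work surface at z = 0. Lengths are in m, angles in rad, forces in N, time in s.
With the tool pointing down it reaches from about 0.4 to 0.85 m from the base axis. Payload 10.4 kg.
Tool frame: the origin (TCP) lies between the finger pads; the fingertips stand 19 mm ahead of it and the grasp point (between the pads) is the TCP (manip.tips_ahead is the distance from the TCP to the fingertips, in m); z points along the fingers, y is the line along which they close (so a half turn about z gives the same grasp; the last joint's range is limited). The gripper opens to 85 mm and grips with 20 to 120 N. Pads are 22 mm wide; open, the fingers measure 114 mm over their backs; the gripper's body (76 mm by 85 mm) begins 54 mm behind the grasp point. The pads swing forward as they close: fully open they stand 13 mm farther back than shut.
Start: joints at [-1.297, 0.332, -0.065, 1.46, 0.022, 1.35, -0.088], TCP at [0.183, 0.598, 0.211] pointing down, gripper open.
Joint ranges: [-2.6, 2.6], [-0.5, 2.12], [-1.47, 1.34], [0.16, 2.42], [-1.27, 4.41], [0.06, 2.06], [-2.6, 2.6]. Speed limits (rad/s): [2.22, 2.22, 2.79, 2.79, 3.14, 3.14, 3.14].

### API

Orientations are given as a unit quaternion [x, y, z, w].
In Python, from workcell import manip, viewer gives the robot as it stands.
- The arm moves only by the tool arm_command, never from a script. Its argument "series" is text: rows parted by semicolons, each of 5 numbers parted by spaces: the closure, from 0 (fully open) to 1 (shut), then the shift along the tool's x, y, z normalised to -1 to 1, where 1 is 0.4 m, then the turn about the tool's z normalised to -1 to 1, where 1 is 180 degrees. In form: jaw tx ty tz spin; .... A call has exactly 10 rows; each row shifts and turns the commanded pose from where the row before left it, along the tool's axes as they then stand; what a row does not reach is not made up. A row lasts 1/8 s, in which the tool goes at most 62.5 mm and 10.7 degrees, less where a joint would pass 70% of its speed; a pose out of reach is approached as far as the arm can. A call with a number of a shift or a turn outside -1 to 1 is refused whole. A call with a gripper value outside its range is refused whole. The fingers move at their own pace and stop on an object; "newtons" is the grip in N (left out, the last holds). Time passes only in rows, so rows that do not move let the fingers close, or fill a call up. It gives the time, the measured TCP pose, the force, the opening and the grip force at its end, in the units of the state.
- manip.get_obs(): the state, without advancing time (a new reading comes with each control period).
- viewer.camera(name): name is "scene" or "top"; returns a dict with "pixels" (400x640x3 uint8, red, green, blue), "intrinsics" (3x3 intrinsics, pixels), "extrinsics" (4x4, takes a point from world to camera coordinates). Camera axes: x right, y up, looking along -z (the intrinsics and any distortion apply to the point x, -y, -z); pixel columns grow to the right and rows downward; lengths in m; the calibration is good to about 2 mm. A picture is of the moment at which its call begins. There is no depth.
- manip.hand_in(): hands the job in; it is judged then, once.
The state is a dict: "clock": time; "joint_pos": joint angles; "joint_velocities": joint speeds; "tau": joint torques, N m; "position": TCP position; "ee_rot": TCP orientation; "ft_force": force on the tool from outside, world axes, zero at the start; "torque": the same for the moment, N m; "grip_width": opening from 0.0 (shut) to 1.0 (fully open); "grasp_force": force on a finger pad.
Only numpy, scipy, OpenCV 4.12 (cv2) and the standard library are available. Lean on these libraries where they do the work, as an engineer would, in place of code of your own. Each camera call takes 0.05 s, during which the arm holds its last target. There are 200 camera calls.

### The job

Call your colleague by pressing the bell's plunger all the way down to its stop and letting it come back up; then pick up the ring clamp with the blue stone by its wooden body and present it in the air to the inspection microscope: stone facing the lens, centred, 60 mm from the glass, the clamp in line with the microscope's line of sight. Finish while still holding it there, quite still. Do not put the fingers on the ring or stone, do not bump the microscope, and leave everything else where it lies.

Things in the scene. Friction and masses are not known exactly. Their poses are not given: they have to be found in the camera images.
- blue_clamp: Ring clamp to present, loose on the bench: wooden stick 24 x 24 mm, 130 mm long, 60 to 110 g; blue-painted tail (22 mm long), brass band near the other end, where leather jaws hold a gold ring with a blue stone. Origin: centre of its underside, mid-length. +x along the stick towards the stone, z up. Wood from x = -40 to +30 mm is free to grip across y; its axis lies 12 mm above the underside.
- blue_clamp_stone (a point): Outer face of the blue stone (12 mm across), on the stick's axis at (79, 0, 12) mm in the blue clamp's frame; it faces along the clamp's +x.
- blue_clamp_ring: Gold ring and blue stone, fixed in the jaws of the blue clamp, reaching from x = 52 to 79 mm. Same origin and axes as the blue clamp. Not to be touched by the fingers.
- red_clamp: Bystander: a ring clamp of the same make and frame with a red-painted tail and a silver ring with a red stone, lying loose on the bench.
- bell: Brass call bell fixed to the bench, dome on a dark wooden disc 84 mm across; origin at the centre of its underside. A black plunger head stands on its top.
- plunger_top (a point): Centre of the top face of the bell's black plunger head, 24 mm across, 69 mm above the bench when up; pressed straight down.
- bell_plunger (a joint): Travel of the bell's plunger in m: 0 up, 0.010 fully down at its hard stop. The spring takes about 1.2 N to start and 5 N at the stop, and returns it.
- scope: Inspection microscope, fixed to the bench: grey base plate 120 x 130 x 14 mm, a steel post 16 mm thick and 337 mm high at (80, 0) mm, and the head on it. Origin: on the bench, 10 mm inside the middle of the base's front edge (base from x = -10 to 110 mm); its front (-x) faces the work, the glass is at x = -50 mm.
- scope_head: Microscope head: white tube, 41 mm across at its black front end, 109 mm long, clamped on the post at a height that varies (glass centre 235 to 285 mm above the bench). Origin: centre of the front glass. It looks along its own -x, forward and 20 degrees below level; the tube lies along +x; a short arm and a carriage 130 mm behind the glass hold it to the post.
- aim (a point): The point 60 mm in front of the centre of the glass on the line of sight, at (-60, 0, 0) mm in the head's frame, where the stone's face should be. Axes as the head's.
- hammer: Bystander: hammer 240 mm long lying on the bench. Origin near its middle, underside; head towards +x.
- bench_block: Bystander: round steel bench block on a black rubber foot, 68 mm across, 30 mm high. Origin: centre of its underside.
- bowl: Bystander: small white ceramic bowl, 84 mm across, 50 mm high. Origin: centre of its underside.
There are look-alikes about, which are no part of the job. Of the things like the bell, leave any that is orange; of the rest the smaller one is meant.

How it is judged:
On the way, in this order (a step that is already met when the one before it is completed fails the run):
1. the bell's plunger is pressed down to its stop (value of joint bell_plunger above 0.0085 m), for 0.1 s.
2. the bell's plunger is let up again (value of joint bell_plunger below 0.002 m), for 0.1 s.
3. the blue-stone clamp is in the grip, lifted clear of the bench (contact force between the fingers and blue_clamp above 1 N and height (world z) of blue_clamp above 0.05 m), for 0.2 s.
At the end, for the whole second after the job is handed in: The fingers alone hold the blue clamp still, 80 mm or more up: stone within 18 mm of the aim point and 12 mm of the line of sight (sideways, up/down), stick within 0.2 rad of that line, stone to the lens; nothing else touches it; plunger up; bystanders moved under 20 mm (contact force between the fingers and blue_clamp above 1 N and distance between blue_clamp_stone and aim below 0.018 m and y of blue_clamp_stone in the frame of aim between -0.012 and 0.012 m and z of blue_clamp_stone in the frame of aim between -0.012 and 0.012 m and angle between the x axis of blue_clamp and the x axis of scope_head, either way round below 0.2 rad and x of blue_clamp in the frame of aim below -0.04 m and height (world z) of blue_clamp above 0.08 m and linear speed of blue_clamp below 0.02 m/s and angular speed of blue_clamp below 0.2 rad/s and contact force between blue_clamp and scope below 0.2 N and contact force between blue_clamp and bell below 0.2 N and contact force between the fingers and blue_clamp_ring below 0.2 N and value of joint bell_plunger below 0.002 m and distance of each of red_clamp, hammer, bench_block, bowl from where it was at the start of the episode below 0.02 m and contact force between blue_clamp and red_clamp below 0.2 N and contact force between blue_clamp and hammer below 0.2 N and contact force between blue_clamp and bench_block below 0.2 N and contact force between blue_clamp and bowl below 0.2 N); the arm keeps its last pose, push and grip.
It fails at once if the fingers touch the blue stone or its ring (contact force between the fingers and blue_clamp_ring above 0.5 N).
It fails at once if the microscope is bumped by the arm, the fingers or the clamp (over 3 N) (contact force between any of the arm, the fingers, blue_clamp and scope above 3 N).
It fails at once if a bystander (red clamp, hammer, block or bowl) is moved more than 20 mm (distance of any of red_clamp, hammer, bench_block, bowl from where it was at the start of the episode above 0.02 m).
It also fails if it takes over 51 s, if anything falls off the work surface, if the arm or the gripper's body presses on something with over 40 N, if the wrist force passes 120 N, or if a joint passes its speed limit or range.

## Working session

There is one attempt and no reset: what is moved stays moved. The work goes in short steps, Python scripts to look and compute and a tool call to move; the robot and the scene stay as the last step left them, time stands still between calls to the robot, and variables do not carry over. Pictures are saved under pics/ and viewed, at most 12 in all, crops included, and the job is handed in when it is done.

Besides the shell and the picture viewer there is one more tool, called after "Emit:" as name(argument=value, ...), one argument or row to a line, values as JSON. arm_command: Moves the arm, as the interface text tells. Scaled input: -1 to 1 covers 0.4 m each way for a shift and 180 degrees each way for a turn. Its arguments: {"type":"object","properties":{"series":{"type":"string"},"newtons":{"type":"number"}},"required":["series"]}

```bash
mkdir -p pics; ls
python3 - <<'E'
from workcell import manip, viewer
import cv2, numpy as np
for n in ("scene","top"):
    c=viewer.camera(n); cv2.imwrite(f"pics/{n}0.png",c["pixels"][:,:,::-1])
    np.savez(f"pics/{n}0.npz",**{k:np.array(c[k]) for k in ("pixels","intrinsics","extrinsics")})
    print(n,c["intrinsics"],np.round(c["extrinsics"],4),[k for k in c])
print(manip.get_obs())
E
```

```text
pics
scene [[482.59472583   0.         328.15003242]
 [  0.         482.59472583 195.01337328]
 [  0.           0.           1.        ]] [[-0.095   0.9955  0.0078 -0.0093]
 [-0.8336 -0.0838  0.5459  0.37  ]
 [ 0.5441  0.0453  0.8378 -1.6494]
 [ 0.      0.      0.      1.    ]] ['pixels', 'intrinsics', 'extrinsics']
top [[365.62373932   0.         324.66601374]
 [  0.         365.62373932 197.58406408]
 [  0.           0.           1.        ]] [[ 0.0754 -0.9971  0.0032  0.0425]
 [ 0.9704  0.0741  0.2299 -0.5818]
 [-0.2295 -0.0142  0.9732 -1.1267]
 [ 0.      0.      0.      1.    ]] ['pixels', 'intrinsics', 'extrinsics']
{'clock': 0.1, 'joint_pos': array([-1.29660007,  0.33285729, -0.06473999,  1.46085568,  0.02158611,
        1.34988682, -0.08851004]), 'joint_velocities': array([ 0.00183458, -0.00073822,  0.00049509, -0.0023119 , -0.00232258,
       -0.00088543, -0.00070789]), 'tau': array([ 1.32340156e-03, -6.26733112e+01,  4.90237260e-02, -3.92441297e+01,
        1.62074278e-02,  6.66481486e-03, -3.00262889e-05]), 'position': array([0.18265685, 0.5973371 , 0.21056603]), 'ee_rot': array([ 1.47832319e-01,  9.89012222e-01, -6.51066139e-04, -8.16056410e-05]), 'ft_force': array([0.18860605, 0.36481586, 0.11342552]), 'torque': array([ 0.00048818, -0.01491611,  0.01645128]), 'grasp_force': 0.0, 'grip_width': 0.9977214826841433}
```

View pics/scene0.png

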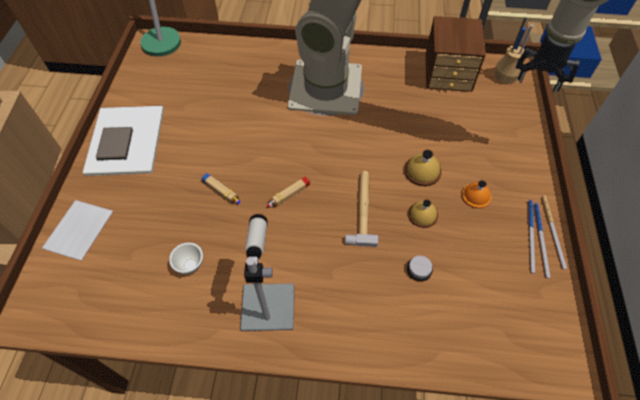

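View pics/top0.png

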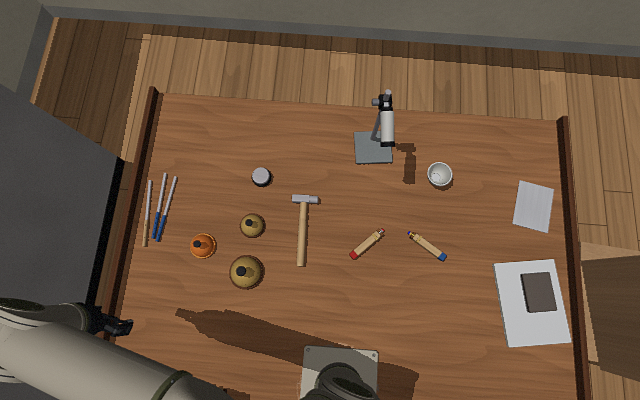

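Scene view: the blue-tailed clamp is at (220,188), the red one at (288,192), the scope lens end near (258,220), its base at (268,307), the block at (420,267) and the hammer at (363,210).

Bell candidates, scene/top pixels:
- large gold: (423,168)/(246,271)
- small gold: (424,211)/(251,225)
- orange: (477,193)/(203,245)

The small gold one fits: it isn't orange, and it is the smaller of the other two. I'll confirm that in an enlarged crop.

```bash
cat > h.py <<'E'
import numpy as np, cv2
def load(n): return dict(np.load(f"pics/{n}.npz"))
def ray(c,p):
    d=np.linalg.inv(c["intrinsics"])@[p[0],p[1],1.]; d*=[1,-1,-1]
    E=c["extrinsics"]; R=E[:3,:3]; return -R.T@E[:3,3], R.T@d
def plane(c,p,z):
    o,d=ray(c,p); return o+d*(z-o[2])/d[2]
def tri(c1,p1,c2,p2):
    o1,d1=ray(c1,p1); o2,d2=ray(c2,p2)
    s=np.linalg.lstsq(np.c_[d1,-d2],o2-o1,rcond=None)[0]
    a,b=o1+d1*s[0],o2+d2*s[1]; return (a+b)/2, np.linalg.norm(a-b)
def proj(c,P):
    q=c["extrinsics"]@np.r_[P,1]; u=c["intrinsics"]@[q[0],-q[1],-q[2]]; return u[:2]/u[2]
E
python3 - <<'E'
from h import *
s,t=load("scene0")["pixels"][:,:,::-1],load("top0")["pixels"][:,:,::-1]
def cr(im,x,y,w,h,k): return cv2.resize(im[y:y+h,x:x+w],None,fx=k,fy=k,interpolation=cv2.INTER_CUBIC)
A=np.hstack([cr(s,395,140,100,75*1,4),cr(t,185,205,100,75,4)])
B=np.hstack([cr(s,195,165,130,100,3)[:300,:390],np.zeros((300,10,3),np.uint8),cr(t,340,80,133,100,3)[:300,:400]])
print(A.shape,B.shape)
B=cv2.copyMakeBorder(B,0,0,0,800-B.shape[1],cv2.BORDER_CONSTANT)
cv2.imwrite("pics/crop1.png",np.vstack([A,B]))
E
```

```text
(300, 800, 3) (300, 799, 3)
```

View pics/crop1.png

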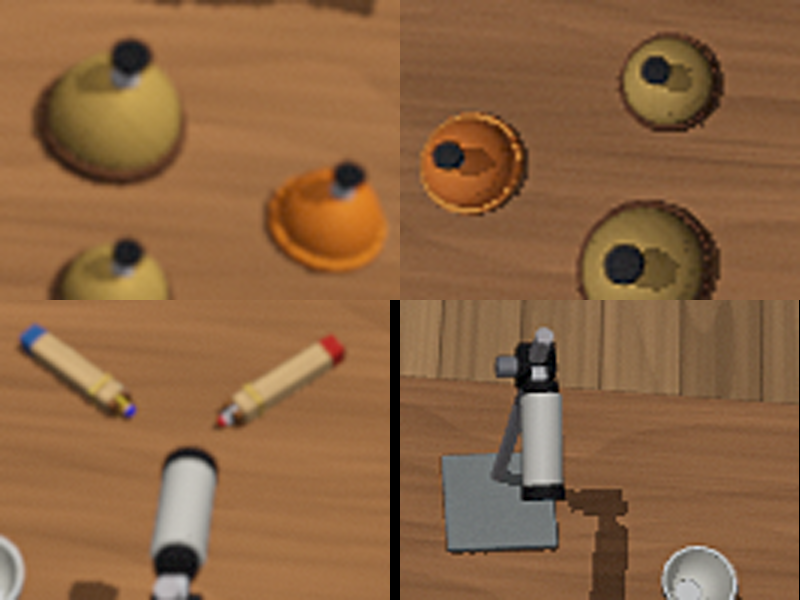

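```bash
cat > m.py <<'E'
from h import *
S,T=load("scene0"),load("top0")
hs={k:cv2.cvtColor(c["pixels"],cv2.COLOR_RGB2HSV) for k,c in (("s",S),("t",T))}
def blob(k,lo,hi,box):
    x,y,w,h=box; m=np.zeros((400,640),np.uint8)
    m[y:y+h,x:x+w]=cv2.inRange(hs[k][y:y+h,x:x+w],lo,hi)
    n,l,st,ce=cv2.connectedComponentsWithStats(m)
    i=1+st[1:,4].argmax(); q=np.argwhere(l==i)[:,::-1].astype(np.float32)
    return ce[i],st[i,4],q
def show(nm,lo,hi,bs,bt):
    a,b=blob("s",lo,hi,bs),blob("t",lo,hi,bt)
    P,e=tri(S,a[0],T,b[0]); print(nm,a[0].round(1),a[1],b[0].round(1),b[1],P.round(4),"gap",round(e,4)); return a,b,P
if __name__=="__main__":
    show("plunger",(0,0,0),(180,255,60),(419,196,16,11),(240,214,18,18))
    show("bigplunger",(0,0,0),(180,255,60),(417,147,19,15),(232,261,20,20))
    show("tail",(105,130,60),(125,255,255),(196,168,20,20),(432,245,20,22))
    show("stone",(115,120,60),(140,255,255),(228,190,20,20),(402,226,15,15))
    a,b,_=show("stick",(10,60,120),(25,180,255),(205,170,35,35),(408,228,40,35))
    for q,c in ((a[2],S),(b[2],T)):
        r=cv2.minAreaRect(q); print("rect",np.round(r[0],1),np.round(r[1],1),round(r[2],1), plane(c,r[0],.012).round(4))
    for nm,c,k,bx in (("block",S,"s",(404,252,32,32)),("block",T,"t",(246,162,30,30))):
        x=blob(k,(0,0,110),(180,60,255),bx); print(nm,x[0].round(1),x[1],plane(c,x[0],.03).round(4))
    ns=[]
    for c,k,bx in ((S,"s",(240,215,32,55)),(T,"t",(372,100,30,48))):
        ce,n,q=blob(k,(0,0,120),(180,50,255),bx); 
        r=cv2.boxPoints(cv2.minAreaRect(q)); print("tube",ce.round(1),n,r.round(1).tolist())
        v=cv2.fitLine(q,cv2.DIST_L2,0,.01,.01).ravel()
        o,d1=ray(c,v[2:]); _,d2=ray(c,v[2:]+v[:2]*20); nn=np.cross(d1,d2); ns.append((nn/np.linalg.norm(nn),o))
    d=np.cross(ns[0][0],ns[1][0]); d/=np.linalg.norm(d); d*=np.sign(d[2])
    print("axis dir",d.round(3),"elev",np.degrees(np.arcsin(d[2])).round(1),"yaw",np.degrees(np.arctan2(d[1],d[0])).round(1))
    P=np.linalg.lstsq(np.array([ns[0][0],ns[1][0],[1,0,0]]),[ns[0][0]@ns[0][1],ns[1][0]@ns[1][1],.75],rcond=None)[0]; print("axis at x=.75",P.round(4))
    for c,k,bx in ((S,"s",(238,280,60,52)),(T,"t",(350,126,45,40))):
        ce,n,q=blob(k,(80,10,70),(120,90,190),bx); r=cv2.boxPoints(cv2.minAreaRect(q))
        print("base",n,[plane(c,p,.014).round(3)[:2].tolist() for p in r])
E
python3 m.py
```

```text
plunger [426.3 203. ] 32 [248.8 222.2] 38 [0.4782 0.3246 0.0622] gap 0.0001
bigplunger [427.  154.1] 57 [240.9 270.8] 77 [0.323  0.3258 0.0818] gap 0.0003
tail [205.  176.6] 20 [441.9 256.4] 36 [ 0.4204 -0.314   0.0149] gap 0.0022
stone [238.1 201.8] 8 [408.5 232. ] 4 [ 0.4937 -0.2025  0.0096] gap 0.0002
stick [225.3 182. ] 768 [427.4 244.5] 1174 [ 0.4518 -0.2497  0.0442] gap 0.0133
rect [222.  185.5] [31. 34.] 90.0 [ 0.4445 -0.2597  0.012 ]
rect [427.5 245. ] [34. 39.] 90.0 [ 0.4546 -0.2658  0.012 ]
block [420.6 265.7] 370 [0.6525 0.3129 0.03  ]
block [260.  174.9] 208 [0.6484 0.3134 0.03  ]
tube [256.4 233.2] 495 [[245.10000610351562, 249.89999389648438], [249.3000030517578, 216.5], [266.8999938964844, 218.6999969482422], [262.70001220703125, 252.10000610351562]]
tube [386.5 125.9] 367 [[381.0, 141.0], [381.0, 111.0], [393.0, 111.0], [393.0, 141.0]]
axis dir [-0.357  0.141  0.923] elev 67.4 yaw 158.4
axis at x=.75 [ 0.75   -0.0673  0.319 ]
base 80 [[0.848, -0.125], [0.833, -0.003], [0.844, -0.001], [0.858, -0.122]]
base 568 [[0.837, 0.002], [0.856, -0.125], [0.738, -0.137], [0.72, -0.012]]
```

Crop confirms it: the small gold bell has its plunger at scene (426,203) and top (249,222), and the large gold and orange bells are separate. It also shows the blue tail and blue stone on the left clamp. Plunger is at (0.478, 0.325). I'm moving above it with the fingers shut.

Emit:
arm_command(
  series="1 -0.113 -0.054 0 0; 1 -0.113 -0.054 0 0; 1 -0.113 -0.054 0 0; 1 -0.113 -0.054 0 0; 1 -0.113 -0.054 0 0; 1 -0.113 -0.054 0 0; 1 -0.113 -0.054 0 0; 1 -0.113 -0.054 0 0; 1 0 0 0 0; 1 0 0 0 0",
  newtons=30,
)

```text
clock: 1.35
position: [0.4775, 0.3271, 0.2109]
ee_rot: [0.148, 0.989, -0.0, -0.0]
ft_force: [0.2, 0.4, -0.4]
grip_width: -0.004
grasp_force: 0.0
```

```bash
cat > d.py <<'E'
import sys; from h import *; from workcell import manip
from scipy.spatial.transform import Rotation as R
o=manip.get_obs(); g=np.array([float(v) for v in sys.argv[1:4]]); r=R.from_quat(o["ee_rot"])
print("t",o["clock"],"pos",o["position"].round(4),"F",o["ft_force"].round(1),"grip",round(o["grip_width"],3),round(o["grasp_force"],1))
print("tool x",r.apply([1,0,0]).round(3),"y",r.apply([0,1,0]).round(3),"z",r.apply([0,0,1]).round(4))
print("total norm shift",(r.inv().apply(g-o["position"])/.4).round(4))
E
python3 d.py 0.478 0.325 0.077
python3 - <<'E'
from h import *
s,t=load("scene0")["pixels"][:,:,::-1],load("top0")["pixels"][:,:,::-1]
def cr(im,x,y,w,h,k): return cv2.resize(im[y:y+h,x:x+w],None,fx=k,fy=k,interpolation=cv2.INTER_NEAREST)
cv2.imwrite("pics/crop2.png",np.hstack([cr(s,235,205,65,130,6)[:600],cr(t,345,85,68,100,6)]) if 0 else np.hstack([cr(s,235,205,66,128,4),cr(t,345,85,66,128,4)]))
E
```

```text
t 1.35 pos [0.4775 0.3271 0.2109] F [ 0.2  0.4 -0.4] grip -0.004 0.0
tool x [-0.956  0.292  0.001] y [ 0.292  0.956 -0.   ] z [-9.e-04  0.e+00 -1.e+00]
total norm shift [-0.0031 -0.0046  0.3348]
```

View pics/crop2.png

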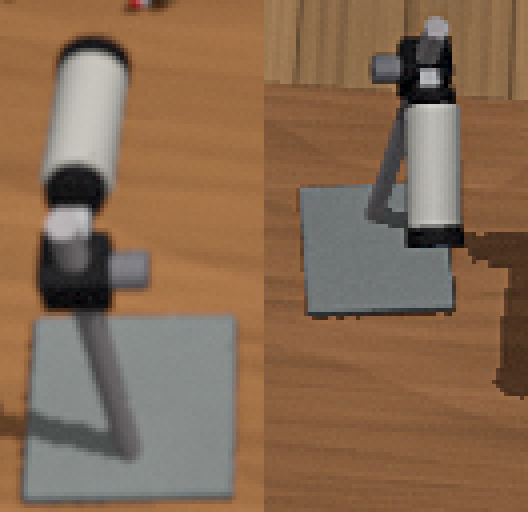

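Emit:
arm_command(
  series="1 -0.003 -0.005 0.1 0; 1 0 0 0.1 0; 1 0 0 0.1 0; 1 0 0 0.013 0; 1 0 0 0.013 0; 1 0 0 0.008 0; 1 0 0 0.003 0; 1 0 0 0 0; 1 0 0 0 0; 1 0 0 0 0",
)

```text
clock: 2.6
position: [0.4787, 0.3245, 0.0767]
ee_rot: [0.148, 0.989, 0.0, 0.0]
ft_force: [0.0, 0.7, -0.5]
grip_width: -0.001
grasp_force: 0.0
```

Run:
```python
from h import *
S,T=load("scene0"),load("top0")
cs=[(244,284.5),(294,284.5),(241,329.5),(293.2,329.5)]; ct=[(354,132),(356,163.5),(392.5,162.5)]
for p in cs: print("S",plane(S,p,.014).round(4)[:2])
for p in ct: print("T",plane(T,p,.014).round(4)[:2])
print("post base",plane(S,(267,318.7),.014).round(4), plane(T,(345+112/4,85+218/4),.014).round(4))
print("post top",plane(S,(235+68/4,205+218/4),.337).round(4), plane(T,(345+172/4,85+24/4),.337).round(4))
# tube edges midpoints: front end of the white part, back end of the white part
f=((235+94/4,205+60/4),(345+169/4,85+229/4)); b=((235+80/4,205+176/4),(345+169/4,85+104/4))
for q in (f,b): P,e=tri(S,q[0],T,q[1]); print("tube",P.round(4),round(e,4))
for p in ((235+94/4,205+38/4),): print(p)
```

```text
S [ 0.7426 -0.1371]
S [ 0.73   -0.0093]
S [ 0.8585 -0.1222]
S [0.8461 0.0043]
T [0.8375 0.001 ]
T [ 0.72   -0.0128]
T [ 0.7334 -0.1399]
post base [ 0.8257 -0.0636  0.014 ] [ 0.8141 -0.068   0.014 ]
post top [ 0.8189 -0.0617  0.337 ] [ 0.821  -0.0656  0.337 ]
tube [ 0.698  -0.0776  0.2777] 0.001
tube [ 0.7795 -0.069   0.3026] 0.0037
(258.5, 214.5)
```

Run:
```python
from workcell import manip, viewer
from h import *
print(manip.tips_ahead)
im=[]
for n in ("scene","top"):
    c=viewer.camera(n); p=c["pixels"][:,:,::-1]; u=proj(c,[.4785,.325,.06]).astype(int)
    im.append(cv2.resize(p[u[1]-50:u[1]+50,u[0]-50:u[0]+50],None,fx=4,fy=4,interpolation=cv2.INTER_CUBIC))
cv2.imwrite("pics/press1.png",np.hstack(im))
```

```text
0.019
```

View pics/press1.png

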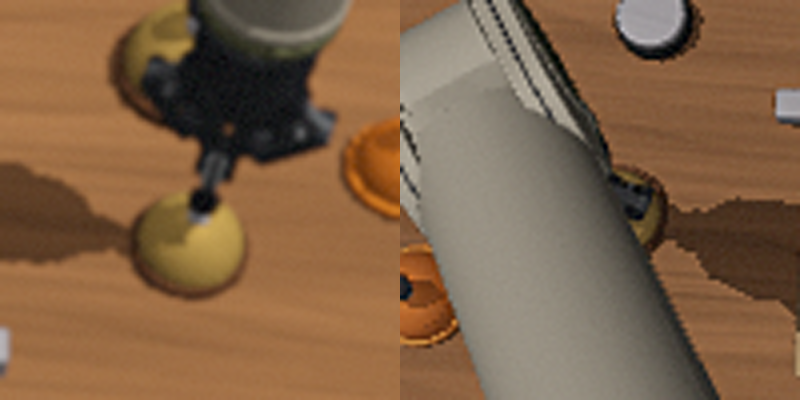

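The shut fingers are right over the plunger (crop (205,200) in the scene half), but there's no force yet. I'll lower in small steps and watch the force.

Emit:
arm_command(
  series="1 0 0 0.005 0; 1 0 0 0.003 0; 1 0 0 0 0; 1 0 0 0 0; 1 0 0 0 0; 1 0 0 0 0; 1 0 0 0 0; 1 0 0 0 0; 1 0 0 0 0; 1 0 0 0 0",
)

```text
clock: 3.95
position: [0.4786, 0.3245, 0.0733]
ee_rot: [0.148, 0.989, 0.0, -0.0]
ft_force: [-0.7, 0.6, 0.1]
grip_width: -0.0
grasp_force: 0.0
```

Emit:
arm_command(
  series="1 0 0 0.005 0; 1 0 0 0.005 0; 1 0 0 0 0; 1 0 0 0 0; 1 0 0 0 0; 1 0 0 0 0; 1 0 0 0 0; 1 0 0 0 0; 1 0 0 0 0; 1 0 0 0 0",
)

```text
clock: 5.2
position: [0.4786, 0.3245, 0.0693]
ee_rot: [0.148, 0.989, 0.0, -0.0]
ft_force: [-0.1, -0.6, -0.4]
grip_width: -0.0
grasp_force: 0.0
```

Run:
```python
from workcell import manip, viewer
from h import *
o=manip.get_obs(); print(o["position"],o["ft_force"],o["torque"])
c=viewer.camera("scene"); p=c["pixels"][:,:,::-1]; u=proj(c,[.4785,.325,.069]).astype(int); print(u,proj(c,[.4785,.325,.059]),proj(c,[.4785,.325,.069]))
cv2.imwrite("pics/press2.png",cv2.resize(p[u[1]-30:u[1]+30,u[0]-40:u[0]+40],None,fx=8,fy=8,interpolation=cv2.INTER_CUBIC))
```

```text
[0.47857071 0.32445543 0.06929747] [-0.12339829 -0.56429564 -0.35701023] [-0.00357432 -0.04780609 -0.00505599]
[426 201] [426.20638966 203.72958844] [426.85912142 201.78398795]
```

View pics/press2.png

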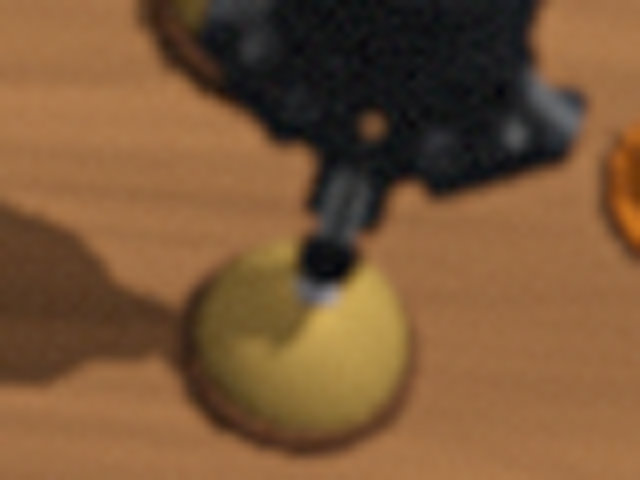

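Run:
```python
from workcell import manip, viewer
from h import *
a=load("scene0")["pixels"]; c=viewer.camera("scene"); b=c["pixels"]
for col in (424,426,428):
    print(col); print(a[192:216,col].sum(1)//3); print(b[192:216,col].sum(1)//3)
# measured black-row extents for row profile
for r in (201,203,205): print(r,a[r,416:440].sum(1)//3); print(r,b[r,416:440].sum(1)//3)
for z in (.069,.079,.05,.088): print(z,proj(c,[.4786,.3245,z]).round(1))
```

```text
424
[108 111 110 110 105 104 105  93  65  41  32  26  29  44  73  91  91 108
 129 140 139 137 131 128]
[ 98  92  79  67  54  68  93  93  65  36  19  15  20  44  75  93  89  95
 107 121 129 138 135 133]
426
[110 110 113 112 106 102  99  77  40  32  34  32  29  25  57 110 131 145
 150 149 144 140 136 130]
[ 26  28  34  46  49  60  72  74  52  24  19   9   9  19  57 110 130 142
 153 153 147 143 139 134]
428
[112 112 112 110 104 103 102  87  54  30  28  31  23  36  82 130 151 148
 149 148 144 140 136 133]
[ 41  61  68  64  56  50  47  48  51  40  23  20   9  27  80 135 152 151
 151 149 144 141 139 134]
201 [107 108 109 112 114 116 107  77  41  27  32  26  30  48  77  99 108 111
 109 111 109 111 108 109]
201 [108 109 110 114 116 119 109  77  36  21  24  30  40  58  77  94 103 112
 113 112 111 111 112 110]
203 [ 97 103 109 109 108 111  96  49  26  30  32  26  31  31  59  93 111 109
 108 108 106 106 106 107]
203 [ 95 102 105 112 111 111  96  53  15  10   9  11  20  21  48  90 113 112
 109 109 108 108 108 109]
205 [ 96  95  87  88  90  89  85  69  44  31  25  26  36  64 105 131 136 126
 114 109 108 109 110 108]
205 [ 83  83  86  91  91  91  88  70  44  21  19  19  27  57 103 132 137 127
 115 110 112 110 110 109]
0.069 [426.7 201.8]
0.079 [427.3 199.8]
0.05 [425.4 205.5]
0.088 [427.9 198. ]
```

The plunger pixels haven't changed from the start, so the fingertips are still above it. I'll keep lowering.

Emit:
arm_command(
  series="1 0 0 0.005 0; 1 0 0 0.005 0; 1 0 0 0.005 0; 1 0 0 0 0; 1 0 0 0 0; 1 0 0 0 0; 1 0 0 0 0; 1 0 0 0 0; 1 0 0 0 0; 1 0 0 0 0",
)

```text
clock: 6.55
position: [0.4786, 0.3245, 0.0633]
ee_rot: [0.148, 0.989, 0.0, -0.0]
ft_force: [-0.4, -1.0, 0.1]
grip_width: -0.0
grasp_force: 0.0
```

Run:
```python
from workcell import manip, viewer
from h import *
o=manip.get_obs(); print(o["position"],o["ft_force"],o["joint_pos"].round(3))
a=load("scene0")["pixels"]; c=viewer.camera("scene"); b=c["pixels"]
for col in (424,426,428): print(b[192:216,col].sum(1)//3)
for col in (428,430,432): print(b[175:205,col].sum(1)//3)
```

```text
[0.47859613 0.32445203 0.06331016] [-0.35697068 -0.98310338  0.116901  ] [-0.809  0.356  0.161  1.763 -0.066  1.027  0.65 ]
[ 94  92  79  69  53  40  51  63  59  43  27  20  16  45  78  94  91  85
  85  89  96 117 133 131]
[ 19  21  35  44  55  60  68  67  62  47  29  18  16  14  38  81 105 117
 128 136 143 142 135 135]
[ 23  36  57  65  57  50  46  52  54  55  44  23  17  23  75 126 148 151
 150 149 146 143 139 134]
[19 22 20 21 19 23 23 26 25 18 24 18 22 21 20 15 19 23 36 57 65 57 50 46
 52 54 55 44 23 17]
[24 17 18 20 25 18 12 20 18 21 10 24 38 37 27 21 26 24 29 38 47 65 68 64
 61 55 50 44 49 74]
[ 19  21  25  19  21  17  20  14  25  16  18  44  76  83  53  25  24  24
  19  16  22  28  28  26  40  51  79 102 113 124]
```

Emit:
arm_command(
  series="1 0 0 0.005 0; 1 0 0 0.005 0; 1 0 0 0.005 0; 1 0 0 0.003 0; 1 0 0 0 0; 1 0 0 0 0; 1 0 0 0 0; 1 0 0 0 0; 1 0 0 0 0; 1 0 0 0 0",
)

```text
clock: 7.85
position: [0.4786, 0.3245, 0.0562]
ee_rot: [0.148, 0.989, 0.0, 0.0]
ft_force: [-0.9, -0.8, 0.1]
grip_width: 0.0
grasp_force: 0.0
```

Run:
```python
from workcell import manip, viewer
from h import *
o=manip.get_obs(); print(o["position"],o["ft_force"],o["torque"])
c=viewer.camera("scene"); b=c["pixels"]
for col in (424,426,428): print(b[192:216,col].sum(1)//3)
```

```text
[0.47863145 0.32445522 0.05615607] [-0.89753563 -0.7633142   0.12281505] [ 0.00432754 -0.0201139  -0.00666295]
[ 43  68  76  68  53  35  32  35  50  50  42  30  25  41  75  92  93  88
  87  86  87  92 107 122]
[ 20  22  25  28  47  60  67  65  65  63  59  41  19  11  40  77  91  90
  96 111 132 138 134 132]
[ 25  17  23  43  54  52  49  52  53  58  64  62  40  31  64 106 127 137
 145 149 147 141 139 134]
```

Run:
```python
from workcell import manip, viewer
from h import *
c=viewer.camera("scene"); p=c["pixels"][:,:,::-1]
a=cv2.resize(p[130:230,370:500],None,fx=6,fy=6,interpolation=cv2.INTER_CUBIC)
for z,col in ((.0562,(0,0,255)),(.0372,(0,255,0)),(.2,(255,0,0))):
    u=(proj(c,[.4786,.3245,z])-[370,130])*6; cv2.circle(a,tuple(u.astype(int)),3,col,-1)
cv2.imwrite("pics/press3.png",a)
```

```text
(no output)
```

View pics/press3.png

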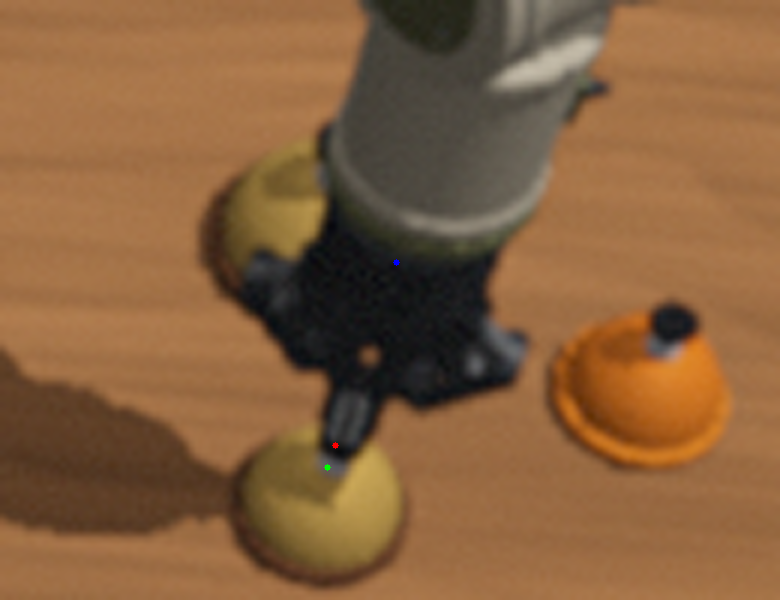

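The fingertips are still just over the plunger head (crop (345,435)), so the tips sit higher than the reported TCP implies. Further down, watching the force.

Emit:
arm_command(
  series="1 0 0 0.005 0; 1 0 0 0.005 0; 1 0 0 0.005 0; 1 0 0 0.005 0; 1 0 0 0.005 0; 1 0 0 0 0; 1 0 0 0 0; 1 0 0 0 0; 1 0 0 0 0; 1 0 0 0 0",
)

```text
clock: 9.2
position: [0.4786, 0.3244, 0.0461]
ee_rot: [0.148, 0.989, 0.0, -0.0]
ft_force: [-1.1, -0.1, 2.8]
grip_width: -0.0
grasp_force: 1.1
```

Run:
```python
from workcell import manip, viewer
from h import *
o=manip.get_obs(); print(o["position"],o["ft_force"],o["torque"])
c=viewer.camera("scene"); b=c["pixels"]
for col in (424,426,428): print(b[192:216,col].sum(1)//3)
```

```text
[0.47859265 0.32440995 0.04614472] [-1.14608971 -0.11102833  2.78583508] [-0.15353582  0.27296567  0.0520862 ]
[ 17  15  32  38  44  39  31  28  37  46  51  58  50  36  49  77  86  87
  87  89  86  90 104 120]
[ 17  22  16  15  24  44  60  66  66  60  62  49  44  33  31  60  80  86
  89  84  87  89 101 121]
[ 22  20  23  19  26  40  52  53  56  59  66  68  61  49  39  53  74  91
 107 119 131 140 138 136]
```

Contact: 2.8 N and the head has started to move, so the real tips are about 19 mm above the reported point. I'll finish the stroke.

Emit:
arm_command(
  series="1 0 0 0.005 0; 1 0 0 0.005 0; 1 0 0 0.005 0; 1 0 0 0.003 0; 1 0 0 0 0; 1 0 0 0 0; 1 0 0 0 0; 1 0 0 0 0; 1 0 0 0 0; 1 0 0 0 0",
)

```text
clock: 10.5
position: [0.4787, 0.3245, 0.0392]
ee_rot: [0.148, 0.989, 0.0, 0.0]
ft_force: [-2.7, -1.2, 6.2]
grip_width: -0.002
grasp_force: 3.0
```

Emit:
arm_command(
  series="1 0 0 0.004 0; 1 0 0 0.002 0; 1 0 0 0 0; 1 0 0 0 0; 1 0 0 0 0; 1 0 0 0 0; 1 0 0 0 0; 1 0 0 0 0; 1 0 0 0 0; 1 0 0 0 0",
)

```text
clock: 11.75
position: [0.4788, 0.3247, 0.0387]
ee_rot: [0.148, 0.989, 0.0, 0.0]
ft_force: [-10.2, -5.4, 25.9]
grip_width: -0.002
grasp_force: 13.1
```

The force jumped to 26 N at the hard stop, so the bell is rung. Next: lift clear, which lets the plunger return, and travel towards the blue clamp.

Emit:
arm_command(
  series="1 0 0 -0.15 0; 1 0 0 -0.15 0; 0 -0.0335 -0.148 0 0; 0 -0.0335 -0.148 0 0; 0 -0.0335 -0.148 0 0; 0 -0.0335 -0.148 0 0; 0 -0.0335 -0.148 0 0; 0 -0.0335 -0.148 0 0; 0 -0.0335 -0.148 0 0; 0 -0.0335 -0.148 0 0",
)

```text
clock: 13.0
position: [0.4423, -0.1617, 0.1565]
ee_rot: [0.148, 0.989, 0.0, 0.0]
ft_force: [1.7, 0.4, 0.5]
grip_width: 1.0
grasp_force: 0.0
```

```bash
python3 d.py 0.433 -0.2955 0.10
python3 - <<'E'
from workcell import viewer
from h import *
import m
for n,k in (("scene","s"),("top","t")):
    c=viewer.camera(n); np.savez(f"pics/{n}1.npz",**{q:np.array(c[q]) for q in ("pixels","intrinsics","extrinsics")})
    m.hs[k]=cv2.cvtColor(c["pixels"],cv2.COLOR_RGB2HSV)
b=load("scene1")["pixels"]
for col in (426,428): print(b[192:216,col].sum(1)//3)
# hammer: head & handle end on plane; bowl
S,T=m.S,m.T
for p in ((347,240),(378,240),(363,172)): print("hammer S",plane(S,p,.015).round(3))
for p in ((293,198),(318,200),(302,265)): print("hammer T",plane(T,p,.015).round(3))
print("bowl",plane(T,(440,174),.05).round(3))
# stick long edges: wood mask, hue of light wood is brighter/less saturated than the bench
for nm,c,k,(x,y,w,h) in (("S",S,"s",(198,170,45,36)),("T",T,"t",(405,228,45,35))):
    im=c["pixels"][y:y+h,x:x+w].astype(int); g=((im.min(2)>75)&(im[:,:,0]>150)).astype(np.uint8)
    print(nm,g.sum()); q=np.argwhere(g)[:,::-1].astype(np.float32)+[x,y]
    r=cv2.minAreaRect(q.astype(np.float32)); bx=cv2.boxPoints(r); print([plane(c,p,.024).round(4)[:2].tolist() for p in bx], plane(c,r[0],.024).round(4))
E
```

```text
t 13.0 pos [ 0.4423 -0.1617  0.1565] F [1.7 0.4 0.5] grip 1.0 0.0
tool x [-0.956  0.292 -0.001] y [0.292 0.956 0.001] z [ 1.e-03  2.e-04 -1.e+00]
total norm shift [-0.0755 -0.3268  0.1412]
[111 112 114 109 105 106  98  79  43  32  33  32  33  26  57 111 133 146
 154 152 146 142 139 134]
[111 112 114 112 107 104 104  90  54  31  24  32  25  38  81 133 153 152
 150 149 146 143 138 135]
hammer S [0.589 0.117 0.015]
hammer S [0.58  0.201 0.015]
hammer S [0.357 0.147 0.015]
hammer T [0.58  0.195 0.015]
hammer T [0.579 0.109 0.015]
hammer T [0.358 0.144 0.015]
bowl [ 0.692 -0.295  0.05 ]
S 280
[[0.4201, -0.3377], [0.3618, -0.3173], [0.4522, -0.1846], [0.5065, -0.2069]] [ 0.4363 -0.2605  0.024 ]
T 198
[[0.4811, -0.1992], [0.5003, -0.2123], [0.4357, -0.3085], [0.417, -0.2952]] [ 0.4583 -0.2541  0.024 ]
```

The plunger is back up; its pixels match the start. Now I'll finish the translation and start the spin.

Emit:
arm_command(
  series="0 -0.025 -0.109 0 0; 0 -0.025 -0.109 0 0; 0 -0.025 -0.109 0 0; 0 0 0 0 0.059; 0 0 0 0 0.059; 0 0 0 0 0.059; 0 0 0 0 0.059; 0 0 0 0 0.059; 0 0 0 0 0.059; 0 0 0 0 0.059",
)

```text
clock: 14.35
position: [0.4332, -0.2934, 0.1562]
ee_rot: [0.717, 0.697, -0.0, -0.0]
ft_force: [-1.2, -0.1, 0.3]
grip_width: 1.004
grasp_force: 0.0
```

Emit:
arm_command(
  series="0 0 0 0 0.059; 0 0 0 0 0.059; 0 0 0 0 0.059; 0 0 0 0.1 0; 0 0 0 0.1 0; 0 0 0 0.1 0; 0 0 0 0 0; 0 0 0 0 0; 0 0 0 0 0; 0 0 0 0 0",
)

```text
clock: 15.6
position: [0.4338, -0.2938, 0.0375]
ee_rot: [0.88, 0.476, 0.001, 0.001]
ft_force: [-0.6, 1.0, -1.1]
grip_width: 1.001
grasp_force: 0.0
```

```bash
python3 d.py 0.433 -0.2955 -0.016
python3 - <<'E'
from workcell import viewer
from h import *
ims=[]
for n in ("scene","top"):
    c=viewer.camera(n); p=c["pixels"][:,:,::-1].copy()
    for P,col in (([.433,-.2955,.012],(0,255,0)),):
        u=proj(c,P); 
    u=u.astype(int); a=cv2.resize(p[u[1]-35:u[1]+35,u[0]-40:u[0]+40],None,fx=5,fy=5,interpolation=cv2.INTER_CUBIC); cv2.circle(a,(200,175),2,(0,255,0),-1); ims.append(a)
cv2.imwrite("pics/pre.png",np.hstack(ims))
E
```

```text
t 15.6 pos [ 0.4338 -0.2938  0.0375] F [-0.6  1.  -1.1] grip 1.001 0.0
tool x [0.547 0.837 0.001] y [ 0.837 -0.547  0.002] z [ 1.8e-03 -2.0e-04 -1.0e+00]
total norm shift [-0.0047  0.0005  0.1337]
```

View pics/pre.png

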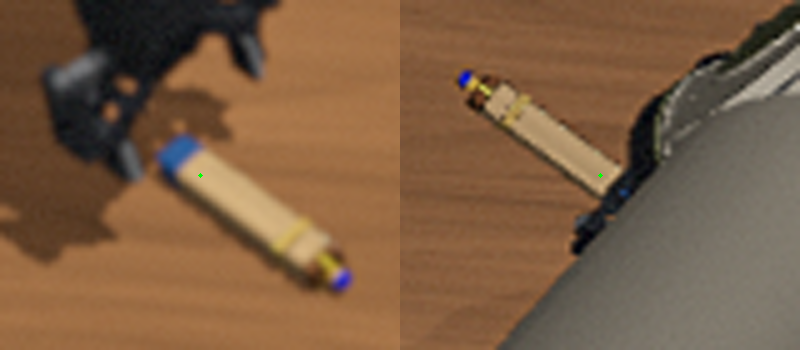

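The open gripper straddles the stick near the tail. The tip midpoint projects straight above the green grasp mark at the expected ~70 mm. Descend and close.

Emit:
arm_command(
  series="0 -0.005 0 0.06 0; 0 0 0 0.04 0; 0 0 0 0.02 0; 0 0 0 0.013 0; 0.3 0 0 0 0; 0.5 0 0 0 0; 1 0 0 0 0; 1 0 0 0 0; 1 0 0 0 0; 1 0 0 0 0",
  newtons=20,
)

```text
clock: 16.95
position: [0.4323, -0.2954, -0.0164]
ee_rot: [0.88, 0.476, 0.0, 0.0]
ft_force: [-0.3, 1.6, 6.4]
grip_width: 0.279
grasp_force: 20.3
```

Gripped at 23.7 mm opening, 20 N. The tool can only spin about the vertical, so I'll give the stick its ~19° stone-up tilt by lowering its front onto the edge of the 30 mm steel block, which pivots it in the pads. Lift and carry it there.

Emit:
arm_command(
  series="1 0 0 -0.15 0; 1 0 0 -0.15 0; 1 0.137 -0.067 0 0; 1 0.137 -0.067 0 0; 1 0.137 -0.067 0 0; 1 0.137 -0.067 0 0; 1 0.137 -0.067 0 0; 1 0.137 -0.067 0 0; 1 0.137 -0.067 0 0; 1 0.137 -0.067 0 0",
)

```text
clock: 18.2
position: [0.4924, 0.1908, 0.1031]
ee_rot: [0.88, 0.476, -0.0, -0.0]
ft_force: [1.8, -0.6, -0.9]
grip_width: 0.28
grasp_force: 20.8
```

Emit:
arm_command(
  series="1 0.137 -0.067 0 0; 1 0 0 0 -0.0576; 1 0 0 0 -0.0576; 1 0 0 0 -0.0576; 1 0 0 0 -0.0576; 1 0 0 0 -0.0576; 1 0 0 0 -0.0576; 1 0 0 0 -0.0576; 1 0 0 0 -0.0576; 1 0 0 0 -0.0576",
)

```text
clock: 19.45
position: [0.4999, 0.2491, 0.1028]
ee_rot: [0.255, 0.967, -0.0, -0.0]
ft_force: [-0.9, 0.7, -1.6]
grip_width: 0.28
grasp_force: 20.6
```

```bash
python3 d.py 0.732 0.2655 0.084
python3 - <<'E'
from workcell import manip, viewer
from h import *
import m
for n,k in (("scene","s"),("top","t")):
    c=viewer.camera(n); m.hs[k]=cv2.cvtColor(c["pixels"],cv2.COLOR_RGB2HSV)
    for nm,lo,hi in (("tail",(105,130,60),(118,255,255)),("stone",(119,150,60),(140,255,255))):
        mk=cv2.inRange(m.hs[k],lo,hi); n_,l,st,ce=cv2.connectedComponentsWithStats(mk); print(n,nm,[(ce[i].round(1).tolist(),int(st[i,4])) for i in range(1,n_) if 3<st[i,4]<80])
E
```

```text
t 19.45 pos [0.4999 0.2491 0.1028] F [-0.9  0.7 -1.6] grip 0.28 20.6
tool x [-0.87   0.493  0.   ] y [ 0.493  0.87  -0.001] z [-8.e-04 -6.e-04 -1.e+00]
total norm shift [-0.4846  0.3219  0.0466]
scene tail [([523.0, 29.2], 10), ([520.2, 37.5], 4), ([518.0, 43.0], 5), ([398.9, 197.8], 60), ([530.5, 213.2], 72), ([537.8, 216.8], 72)]
scene stone []
top tail [([155.1, 224.6], 74), ([160.2, 228.1], 77)]
top stone []
```

Emit:
arm_command(
  series="1 -0.121 0.08 0 0; 1 -0.121 0.08 0 0; 1 -0.121 0.08 0 0; 1 -0.121 0.08 0 0; 1 0 0 0.1 0; 1 0 0 0.08 0; 1 0 0 0.01 0; 1 0 0 0.01 0; 1 0 0 0.01 0; 1 0 0 0 0",
)

```text
clock: 20.8
position: [0.7321, 0.2641, 0.0202]
ee_rot: [0.258, 0.966, 0.0, 0.0]
ft_force: [0.3, 0.1, -1.6]
grip_width: 0.282
grasp_force: 20.6
```

```bash
python3 d.py 0.7332 0.2662 -0.006
```

```text
t 20.8 pos [0.7321 0.2641 0.0202] F [ 0.3  0.1 -1.6] grip 0.282 20.6
tool x [-0.867  0.499 -0.001] y [0.499 0.867 0.001] z [ 9.e-04  5.e-04 -1.e+00]
total norm shift [0.0004 0.0058 0.0654]
```

Emit:
arm_command(
  series="1 0 0.005 0.008 0; 1 0 0 0.008 0; 1 0 0 0.008 0; 1 0 0 0.008 0; 1 0 0 0.008 0; 1 0 0 0.006 0; 1 0 0 0 0; 1 0 0 0 0; 1 0 0 0 0; 1 0 0 0 0",
)

```text
clock: 22.05
position: [0.7327, 0.2655, 0.0008]
ee_rot: [0.258, 0.966, -0.0, -0.0]
ft_force: [2.6, -1.4, 1.2]
grip_width: 0.283
grasp_force: 19.7
```

```bash
cat > see.py <<'E'
import sys; from workcell import manip, viewer
from h import *
# views of the held clamp: tail, band/wood, stone, block by colour inside given boxes
for n in ("scene","top"):
    c=viewer.camera(n); np.savez(f"pics/{n}{sys.argv[1]}.npz",**{q:np.array(c[q]) for q in ("pixels","intrinsics","extrinsics")})
    cv2.imwrite(f"pics/{n}{sys.argv[1]}.png",c["pixels"][:,:,::-1]); h=cv2.cvtColor(c["pixels"],cv2.COLOR_RGB2HSV)
    for nm,lo,hi in (("tail",(100,120,40),(118,255,255)),("stone",(119,150,40),(140,255,255))):
        k,l,st,ce=cv2.connectedComponentsWithStats(cv2.inRange(h,lo,hi)); print(n,nm,[(ce[i].round(1).tolist(),int(st[i,4])) for i in range(1,k) if 2<st[i,4]<90])
o=manip.get_obs(); print(o["clock"],o["position"].round(4),o["ft_force"].round(1),round(o["grasp_force"],1))
E
python3 see.py 2
python3 - <<'E'
from h import *
a,b=load("scene2")["pixels"],load("top2")["pixels"]; ims=[]
for n in ("scene2","top2"):
    c=load(n); u=proj(c,[.69,.29,.03]).astype(int); p=c["pixels"][:,:,::-1]
    ims.append(cv2.resize(p[u[1]-35:u[1]+35,u[0]-40:u[0]+40],None,fx=5,fy=5,interpolation=cv2.INTER_CUBIC)); print(u)
cv2.imwrite("pics/tilt.png",np.hstack(ims))
E
```

```text
scene tail [([519.8, 37.0], 48), ([530.5, 213.0], 82), ([537.9, 217.1], 76), ([398.2, 299.5], 66)]
scene stone []
top tail [([155.2, 224.8], 83)]
top stone []
22.15 [0.7327 0.2656 0.0008] [ 2.4 -1.5  1.1] 19.6
[411 278]
[268 163]
```

View pics/tilt.png

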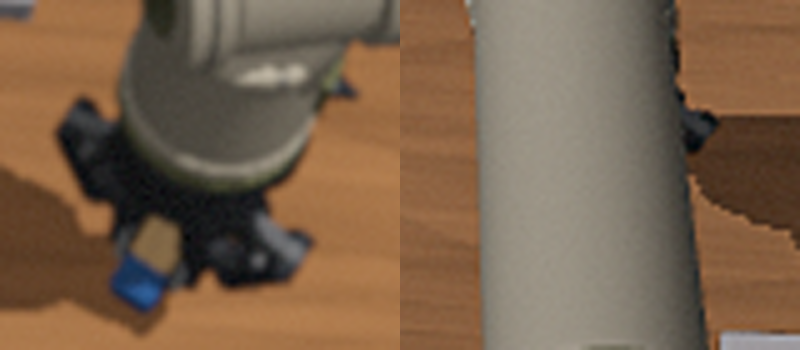

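The scene crop shows the tail end hanging free at (138,285), with the front hidden under the hand. The force of about 3 N shows it is resting on the block and pivoting. I'll lower the last 6 mm, then lift and measure the tilt.

Emit:
arm_command(
  series="1 0 0 0.006 0; 1 0 0 0.006 0; 1 0 0 0.005 0; 1 0 0 0 0; 1 0 0 0 0; 1 0 0 -0.05 0; 1 0 0 -0.1 0; 1 0 0 -0.1 0; 1 0 0 -0.1 0; 1 0 0 -0.05 0",
)

```text
clock: 23.4
position: [0.7336, 0.266, 0.158]
ee_rot: [0.258, 0.966, 0.001, 0.001]
ft_force: [-0.5, 0.5, -1.8]
grip_width: 0.28
grasp_force: 19.8
```

```bash
python3 d.py 0.52 -0.10 0.16; python3 see.py 3
```

```text
t 23.4 pos [0.7336 0.266  0.158 ] F [-0.5  0.5 -1.8] grip 0.28 19.8
tool x [-0.867  0.498 -0.002] y [0.498 0.867 0.003] z [ 0.0034  0.0017 -1.    ]
total norm shift [ 0.0071 -1.0594 -0.0083]
scene tail [([519.7, 37.1], 47), ([530.5, 212.9], 80), ([537.9, 217.1], 77), ([408.0, 273.9], 80)]
scene stone []
top tail [([155.2, 224.7], 85)]
top stone []
23.5 [0.7338 0.2661 0.1572] [-0.5  0.9 -1.1] 19.8
```

Emit:
arm_command(
  series="1 0.106 -0.108 0 0; 1 0.106 -0.108 0 0; 1 0.106 -0.108 0 0; 1 0.106 -0.108 0 0; 1 0 0 0 0.057; 1 0 0 0 0.057; 1 0 0 0 0.057; 1 0 0 0 0.057; 1 0 0 0 0.057; 1 0 0 0 0.057",
)

```text
clock: 24.75
position: [0.4986, 0.2, 0.1524]
ee_rot: [0.718, 0.696, -0.001, -0.0]
ft_force: [-0.3, 0.1, -0.5]
grip_width: 0.275
grasp_force: 19.9
```

Emit:
arm_command(
  series="1 0 0 0 0.057; 1 0 0 0 0.057; 1 0 0 0 0.057; 1 0 0 0 0.057; 1 0 0 0 0.057; 1 0 0 0 0.057; 1 0 0 0 0.057; 1 0 0 0 0.057; 1 0 0 0 0; 1 0 0 0 0",
)

```text
clock: 26.0
position: [0.4992, 0.2002, 0.1534]
ee_rot: [0.998, 0.059, -0.001, 0.0]
ft_force: [0.4, 0.2, -1.9]
grip_width: 0.274
grasp_force: 19.9
```

```bash
python3 d.py 0.47 -0.10 0.1635; python3 see.py 4
```

```text
t 26.0 pos [0.4992 0.2002 0.1534] F [ 0.4  0.2 -1.9] grip 0.274 19.9
tool x [ 0.993  0.117 -0.001] y [ 0.117 -0.993  0.001] z [-1.e-03 -7.e-04 -1.e+00]
total norm shift [-0.1602  0.7369 -0.0247]
scene tail [([519.8, 37.1], 43), ([385.5, 172.3], 13), ([530.6, 212.9], 81), ([537.9, 217.1], 76)]
scene stone [([390.5, 212.5], 8)]
top tail [([155.1, 224.8], 85)]
top stone []
26.1 [0.4995 0.2003 0.1538] [ 0.6 -0.1 -1.7] 19.9
```

Run:
```python
from h import *
c=load("scene4"); A=np.array([.4995,.2003,.1822]); u=np.array([.993,.117,0])
for t in (0,5,10,15,20,25):
    d=np.cos(np.radians(t))*u+[0,0,np.sin(np.radians(t))]; n=np.cross([0,1,0],d); n=np.array([-d[2]*.993,-d[2]*.117,np.cos(np.radians(t))])
    print(t,"stone",proj(c,A+.110*d).round(1),"tailtop",proj(c,A-.021*d+.012*n).round(1))
```

```text
0 stone [389.3 218.3] tailtop [385.1 171.1]
5 stone [389.8 216.1] tailtop [385.  171.2]
10 stone [390.2 213.6] tailtop [384.9 171.4]
15 stone [390.5 210.8] tailtop [384.8 171.7]
20 stone [390.9 207.8] tailtop [384.7 172. ]
25 stone [391.2 204.4] tailtop [384.6 172.4]
```

Emit:
arm_command(
  series="1 -0.0267 0.123 -0.004 0; 1 -0.0267 0.123 -0.004 0; 1 -0.0267 0.123 -0.004 0; 1 -0.0267 0.123 -0.004 0; 1 -0.0267 0.123 -0.004 0; 1 -0.0267 0.123 -0.004 0; 1 0 0 0 0; 1 0 0 0 0; 1 0 0 0 0; 1 0 0 0 0",
)

```text
clock: 27.35
position: [0.4694, -0.0993, 0.1636]
ee_rot: [0.998, 0.057, -0.0, -0.0]
ft_force: [1.2, -0.3, -1.3]
grip_width: 0.278
grasp_force: 20.0
```

```bash
python3 d.py 0.5293 -0.0968 0.1635; python3 see.py 5
python3 - <<'E'
from h import *
ims=[]
for n in ("scene5","top5"):
    c=load(n); u=proj(c,[.62,-.09,.22]).astype(int); print(u); p=c["pixels"][:,:,::-1]
    ims.append(cv2.resize(p[u[1]-50:u[1]+50,u[0]-50:u[0]+50],None,fx=4,fy=4,interpolation=cv2.INTER_CUBIC))
cv2.imwrite("pics/stand.png",np.hstack(ims))
E
```

```text
t 27.35 pos [ 0.4694 -0.0993  0.1636] F [ 1.2 -0.3 -1.3] grip 0.278 20.0
tool x [ 0.993  0.115 -0.   ] y [ 0.115 -0.993 -0.   ] z [-2.e-04  1.e-04 -1.e+00]
total norm shift [0.1495 0.011  0.0002]
scene tail [([519.6, 37.5], 46), ([270.2, 151.2], 17), ([530.5, 212.9], 78), ([537.9, 217.1], 77)]
scene stone [([265.8, 188.9], 11)]
top tail [([155.2, 224.6], 84), ([160.4, 228.2], 88)]
top stone [([385.5, 189.5], 4)]
27.45 [ 0.4694 -0.0996  0.1637] [ 0.7 -0.2 -1. ] 20.0
[261 203]
[387 175]
```

View pics/stand.png

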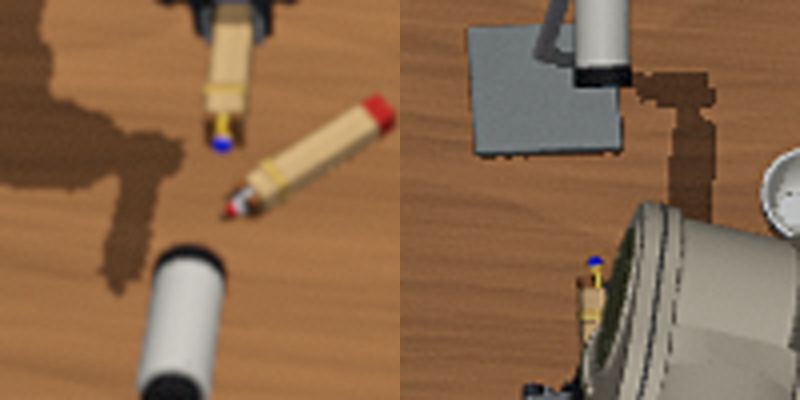

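The scene crop shows the stone at (222,143) ahead of the lens (190,250), with the band at (227,88). In the top crop the stone is at (595,260) and the lens at (603,75). I'll triangulate the stone and the band.

Run:
```python
from h import *
S,T=load("scene5"),load("top5")
st,e=tri(S,(265.8,188.9),T,(385.5,189.5)); print("stone",st.round(4),round(e,4))
bd,e=tri(S,(267.7,175.2),T,(384.4,203.8)); print("band top",bd.round(4),round(e,4))
A=np.array([.4694,-.0996,.1921]); u=np.array([.993,.115,0])
v=st-A; print("along",v@u,"up",v[2],"lat",v@np.cross([0,0,1],u),"len",np.linalg.norm(v),"tilt from grip",np.degrees(np.arctan2(v[2],v@u)))
for t in (8,12,16,20):
    d=np.cos(np.radians(t))*u+[0,0,np.sin(np.radians(t))]; print(t,proj(S,A+.110*d).round(1),proj(T,A+.110*d).round(1))
# scope: front rim of the model, versus crop: lens black end top edge scene (211+190/4,153+245/4), top lower edge (337+203/4,125+86/4)
G=np.array([.6908,-.0787,.251]); y=np.radians(6.4); d=np.array([.9397*np.cos(y),.9397*np.sin(y),.342]); w=np.cross([0,0,1],d); w/=np.linalg.norm(w); n=np.cross(d,w)
rim=np.array([G+.0205*(np.cos(a)*w+np.sin(a)*n) for a in np.linspace(0,6.28,60)])
for c,nm in ((S,"S"),(T,"T")):
    q=np.array([proj(c,p) for p in rim]); print(nm,"rim x",q[:,0].min().round(1),q[:,0].max().round(1),"y",q[:,1].min().round(1),q[:,1].max().round(1))
    g=c["pixels"].max(2); 
    x0,y0,w0,h0=((244,208,28,16) if nm=="S" else (376,138,24,12)); m=(g[y0:y0+h0,x0:x0+w0]<55); r=np.argwhere(m); print(nm,"black px rows",r[:,0].min()+y0,r[:,0].max()+y0,"cols",r[:,1].min()+x0,r[:,1].max()+x0)
```

```text
stone [ 0.5782 -0.0873  0.2187] 0.0002
band top [ 0.5368 -0.0879  0.2168] 0.0034
along 0.10949248489512102 up 0.026587161433985762 lat -0.0002768701101072871 len 0.11271321202306898 tilt from grip 13.648506491886431
8 [266.3 191.3] [384.7 190.7]
12 [266.1 189.1] [385.2 190.5]
16 [265.8 186.7] [385.7 190.5]
20 [265.5 184.2] [386.2 190.6]
S rim x 250.4 269.0 y 216.0 230.2
S black px rows 215 220 cols 251 266
T rim x 378.5 393.1 y 147.9 148.5
T black px rows 140 146 cols 377 394
```

Run:
```python
from h import *
S,T=load("scene0"),load("top0")
g=lambda c:c["pixels"].max(2).astype(int)
for c,cols in ((S,(256,258,260)),(T,(384,387,390))):
    r=slice(208,222) if c is S else slice(136,152)
    for k in cols: print(k,r.start,g(c)[r,k])
for c,rows in ((S,(218,222,226)),(T,(142,144,145))):
    q=slice(244,274) if c is S else slice(374,400)
    for k in rows: print("row",k,q.start,g(c)[k,q])
y=np.radians(6.4); d=np.array([.9397*np.cos(y),.9397*np.sin(y),.342]); w=np.cross([0,0,1],d); w/=np.linalg.norm(w); n=np.cross(d,w)
for a,b in (((258.8,214.6),(387.8,147)),((259.2,215),(387,147.2))):
    P,e=tri(S,a,T,b); print("rim top",P.round(4),round(e,4),"G",(P-.0205*n).round(4))
```

```text
256 208 [155 157 159 160 161 137  76  23  31  87 163 192 195 194]
258 208 [155 157 159 160 158 132  71  29  31  90 166 198 201 198]
260 208 [156 157 160 161 159 133  84  38  22  68 142 186 199 199]
384 136 [176 173 174 175 185 120  28  13  30  24  19 125 121 118 120 117]
387 136 [187 187 188 190 201 125  34  25  31  25  35 128 123 120 116 116]
390 136 [169 168 169 171 185  79  21  26  17  21  61 132 133 134 128 127]
row 218 244 [152 152 151 151 147 124  64  37  66  96 128 154 163 166 166 159 142 125
  91  54  23  29  87 135 161 164 164 163 164 162]
row 222 244 [154 156 155 155 133  99 121 152 169 178 186 191 195 198 199 198 197 196
 193 188 178 148  91  98 143 152 152 152 152 152]
row 226 244 [157 156 157 155 143 130 147 166 178 184 192 194 196 201 199 198 196 192
 188 181 172 155 135 134 154 157 157 157 157 156]
row 142 374 [120 120 119 123 125 130  56  26  29  43  28  33  31  34  37  38  21  12
  22   4  36 146 149 144 139 140]
row 144 374 [121 118 116 120 122 127  63  11  16  26  30  25  28  31  28  33  17  23
  22  21  11  79  80  70  80  81]
row 145 374 [117 119 117 119 122 127  57  14  14  18  24  29  25  25  26  22  21  23
  15  18  10  79  81  80  78  79]
rim top [ 0.6843 -0.0795  0.2772] 0.0013 G [ 0.6913 -0.0787  0.258 ]
rim top [ 0.6843 -0.0782  0.2756] 0.0 G [ 0.6913 -0.0774  0.2563]
```

Stone is at (0.578, −0.087, 0.219) and the tilt is about 14°+. The glass is near (0.691, −0.0785, 0.2575), which puts the aim point at (0.635, −0.085, 0.237). Advancing gently.

Emit:
arm_command(
  series="1 0 0.003 -0.015 0; 1 0 0.003 -0.016 0; 1 0 0.004 -0.015 0; 1 0.03 0 0 0; 1 0.03 0 0 0; 1 0.03 0 0 0; 1 0.03 0 0 0; 1 0.018 0 0 0; 1 0 0 0 0; 1 0 0 0 0",
)

```text
clock: 28.7
position: [0.5242, -0.0982, 0.1821]
ee_rot: [0.998, 0.056, -0.0, -0.0]
ft_force: [-0.0, -0.2, -1.2]
grip_width: 0.281
grasp_force: 20.0
```

```bash
python3 see.py 6
python3 - <<'E'
from h import *
S,T=load("scene6"),load("top6")
for n,c in (("S",S),("T",T)):
    h=cv2.cvtColor(c["pixels"],cv2.COLOR_RGB2HSV)
    # weighted blue excess centroid near the aim
    u=proj(c,[.635,-.085,.237]).astype(int); b=c["pixels"].astype(int); ex=np.clip(b[:,:,2]-b[:,:,0]-25,0,None); w=np.zeros_like(ex); w[u[1]-14:u[1]+14,u[0]-14:u[0]+14]=ex[u[1]-14:u[1]+14,u[0]-14:u[0]+14]
    r=np.argwhere(w>0); q=(r[:,::-1]*w[w>0][:,None]).sum(0)/w.sum(); print(n,"aim px",proj(c,[.635,-.085,.237]).round(1),"stone px",q.round(1),len(r)); c["q"]=q
P,e=tri(S,S["q"],T,T["q"]); print(P.round(4),round(e,4))
ims=[]
for c in (S,T):
    u=proj(c,[.63,-.08,.23]).astype(int); p=c["pixels"][:,:,::-1]
    ims.append(cv2.resize(p[u[1]-50:u[1]+50,u[0]-50:u[0]+50],None,fx=4,fy=4,interpolation=cv2.INTER_CUBIC))
cv2.imwrite("pics/final.png",np.hstack(ims))
E
```

```text
scene tail [([519.7, 37.1], 46), ([265.3, 163.6], 13), ([530.5, 213.0], 79), ([537.9, 217.2], 75)]
scene stone [([261.2, 204.2], 8)]
top tail [([155.1, 224.8], 85), ([160.4, 228.1], 88)]
top stone [([386.4, 169.6], 5)]
28.8 [ 0.5243 -0.098   0.1822] [-0.5  0.7 -0.8] 20.0
S aim px [261.8 205. ] stone px [261.6 204. ] 13
T aim px [386.5 168.6] stone px [386.7 169.7] 7
[ 0.632  -0.0861  0.2361] 0.0004
```

View pics/final.png

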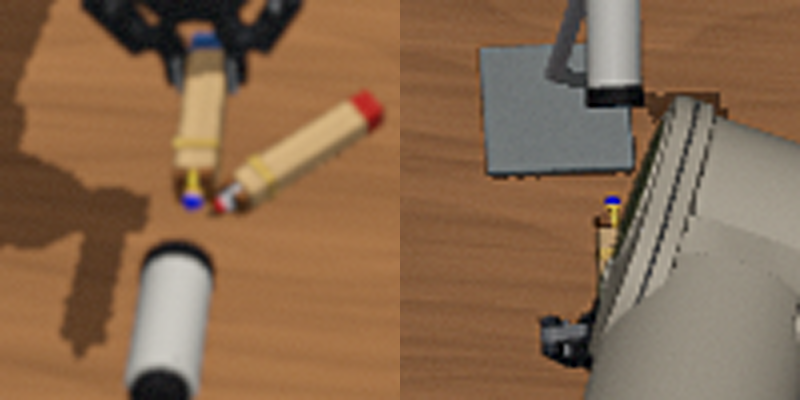

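The scene crop shows the stone at (192,200), facing the lens and in line with the tube; the top crop agrees at (612,200). The triangulated stone is about 2 mm from the aim point. One numeric tilt check before I hand in.

Run:
```python
from h import *
S,T=load("scene6"),load("top6"); st=np.array([.6335,-.086,.2365]); u=np.array([.9936,.112,0])
h=cv2.cvtColor(S["pixels"],cv2.COLOR_RGB2HSV); r=np.argwhere(cv2.inRange(h,(100,90,30),(118,255,255))[150:175,250:280]); print("tail rows/cols",r.min(0)+[150,250],r.max(0)+[150,250])
p=S["pixels"][185:210,258:268].astype(int); print("yellowness by row",(p[:,:,0]+p[:,:,1]-2*p[:,:,2]).mean(1).round())
for t in (8,12,16,20,24):
    t_=np.radians(t); d=np.cos(t_)*u+[0,0,np.sin(t_)]; n=-np.sin(t_)*u+[0,0,np.cos(t_)]
    f=lambda x,z:proj(S,st+(x-.079)*d+z*n).round(1)
    print(t,"tail back edge",f(-.065,.012),"tail/wood",f(-.043,.012),"grip axis pt z",(st+(-.034-.079)*d)[2].round(4), "x",(st+(-.034-.079)*d)[0].round(4))
```

```text
tail rows/cols [162 262] [165 269]
yellowness by row [128. 128. 131. 154. 184. 167. 132. 127. 129. 128. 129. 138. 142. 130.
 121. 128. 120.  44. -52. -93. -33.  56. 110. 130. 133.]
8 tail back edge [265.3 156.8] tail/wood [264.7 163.1] grip axis pt z 0.2208 x 0.5223
12 tail back edge [265.7 159.6] tail/wood [265.  165.4] grip axis pt z 0.213 x 0.5237
16 tail back edge [266.  162.5] tail/wood [265.3 167.9] grip axis pt z 0.2054 x 0.5256
20 tail back edge [266.4 165.6] tail/wood [265.6 170.5] grip axis pt z 0.1979 x 0.528
24 tail back edge [266.7 168.8] tail/wood [265.9 173.2] grip axis pt z 0.1905 x 0.5309
```

Tilt is 12–13° against the 20° line of sight, an error of about 0.13 rad against the 0.2 rad limit, and the yaw matches. Handing in.

```bash
python3 -c "
from workcell import manip
print(manip.hand_in())"
```

```text
the job is handed in; nothing more can be done
None
```

I rang the bell and handed in with the blue-stone clamp held at the microscope; the judge gave no verdict. By camera the stone is about 2 mm from the aim point, and the stick's tilt is about 0.13 rad off the line of sight (limit 0.2).

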